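# Step the vial feeder back one notch

### The arm

A 7-joint arm with a two-finger parallel gripper is mounted at the origin on the work surface. World frame = base frame: x ahead of the robot, y to its left, z up, the work surface at z = 0. Lengths are in mm, angles in rad, forces in N, time in s.
With the tool pointing down it reaches from about 400 to 850 mm from the base axis. Payload 10.4 kg.
Tool frame: the origin (TCP) lies at the very end of the fingers, on their centre line; the grasp point (between the pads) lies 19 mm behind it (bot.grip_depth is the distance from the TCP to the grasp point, in mm); z points along the fingers, y is the line along which they close (so a half turn about z gives the same grasp; the last joint's range is limited). The gripper opens to 87 mm and grips with 3 to 60 N. Pads are 19 mm wide; open, the fingers measure 117 mm over their backs; the gripper's body (75 mm by 190 mm) begins 51 mm behind the grasp point.
Start: joints at [1.175, 0.332, -0.065, 1.46, 0.022, 1.35, -0.088], TCP at [227.663, -582.084, 222.576] pointing down, gripper open.
Joint ranges: [-2.6, 2.6], [-0.5, 2.12], [-1.47, 1.34], [0.16, 2.42], [-1.27, 4.41], [0.06, 2.06], [-2.6, 2.6]. Speed limits (rad/s): [2.22, 2.22, 2.79, 2.79, 3.14, 3.14, 3.14].

### API

Orientations are given as a unit quaternion [w, x, y, z].
In Python, from plant import readout, vision, bot gives the robot as it stands.
- The arm moves only by the shell command python3 -m inch 'ROWS'. ROWS is JSON, a list of rows, each an object of numbers: "x", "y", "z": the shift along the tool's x, y, z in mm; "wx", "wy", "wz": the turn, a rotation vector about the tool's x, y, z in degrees; "grip": the opening, from 0 (shut) to 1 (fully open). In form: [{"x": .., "y": .., "z": .., "wx": .., "wy": .., "wz": .., "grip": ..}, ...]. A call has 1 to 8 rows; each row shifts and turns the commanded pose from where the row before left it, along the tool's axes as they then stand; what a row does not reach is not made up. A row lasts 1/12 s, in which the tool goes at most 41.7 mm and 7.16 degrees, less where a joint would pass 70% of its speed; a pose out of reach is approached as far as the arm can. A call with a gripper value outside its range is refused whole. The fingers move at their own pace and stop on an object; the grip force is fixed at half the most. Time passes only in rows, so rows that do not move let the fingers close. It gives the time, the measured TCP pose, the force, the opening and the grip force at its end, in the units of the state.
- readout.observe(): the state, without advancing time (a new reading comes with each control period).
- vision.capture(name): name is "scene" or "side" or "wrist"; returns a dict with "img" (400x640x3 uint8, red, green, blue), "range_z" (400x640 float32, mm along the optical axis (not along the pixel's ray), 0 where there is no reading), "fx", "fy", "cx", "cy" (pixels), "k1" (the pictures are not rectified: a ray, as slopes to the right and down, at radius r is drawn at 1 + k1 r^2 times it, then the intrinsics apply), "eye" and "attitude" of the camera in the world; the wrist camera has in their place "mount" (4x4, takes a point from camera to tool coordinates, whose origin is the TCP and whose axes are the flange's). Camera axes: x right, y down, z forward; pixel columns grow to the right and rows downward; lengths in mm; the calibration is good to about 2 mm. A picture is of the moment at which its call begins: read the wrist's pose just before it.
- bot.sign_off(): hands the job in; it is judged then, once.
The state is a dict: "clock": time; "joint_positions": joint angles; "dq": joint speeds; "tau": joint torques, N m; "position": TCP position; "tool_rot": TCP orientation; "force": force on the tool from outside, world axes, zero at the start; "ft_torque": the same for the moment, N m; "width": opening from 0.0 (shut) to 1.0 (fully open); "gripper_force": force on a finger pad.
Only numpy, scipy, OpenCV 4.12 (cv2) and the standard library are available. Lean on these libraries where they do the work, as an engineer would, in place of code of your own. Each camera call takes 0.05 s, during which the arm holds its last target. There are 200 camera calls.

### The job

The vial feeder's wheel has fed one notch too far. With a fingertip, lift the ratchet pawl (it has a thumb tab) and tip it right back so that it stays open, push the wheel backward, clockwise seen from above, by one notch (it has finger posts for this), then tip the pawl down again so that its nose sits fully in the new notch. Do not lift the wheel off its spindle, and leave the vials and the other things around it where they stand.

Things in the scene. Friction and masses are not known exactly. Their poses are not given: they have to be found in the camera images.
- feeder: The vial feeder: a white deck plate 290 x 270 mm, 30 mm thick, fixed to the bench. Origin at the centre of its underside (bench height), directly below the wheel's axis; z up, x to the deck's far side, y to its left. All positions called 'deck' below are in this frame. Its place and yaw differ from run to run.
- wheel (a joint): Turn of the feed wheel about its upright axis, rad, positive anticlockwise seen from above (feed direction). Eight notches, 0.785 rad apart. 0: pawl nose mid-way in the present notch (start within 0.08; play about 0.14 each way between teeth). One notch back (clockwise) is -0.785. Friction about 0.06 N m (1 to 2 N at a post); it stays where left. The seated pawl blocks it backward.
- wheel_center (a point): Wheel axis at the height of the wheel's flat top, 60 mm above the bench. The wheel is a disc of 82 mm radius, 15 mm thick, with eight saw teeth 14 mm high (tops 74 mm above the bench) standing on its rim from 66 to 80 mm radius. It sits loose on its spindle and could be lifted off.
- near_post (a point): Centre of the top of one of the wheel's four like upright steel finger posts, 12 mm diameter, 42 mm tall above the wheel's flat top (tops 102 mm above the bench), 90 degrees apart on a circle of 50 mm radius. With the wheel at 0 this one is at deck x -35, y -35 mm (near right); it turns with the wheel.
- pawl (a joint): Angle of the steel ratchet pawl about its level pivot (which lies along deck y), rad. 0: nose fully down in the wheel's notch. It grows as the nose lifts, up to the stop at 1.65. It weighs about 120 g; below about 1.1 to 1.2 it falls back down, beyond that it tips over to the stop and stays open by itself.
- pawl_pivot (a point): Pawl's pivot axis, fixed at deck x +66, y +73 mm, 84 mm above the bench, between two low bracket cheeks (tops 92 mm above the bench, 24 mm over both, 20 mm long in x).
- pawl_tab (a point): Middle of the free end of the pawl's thumb tab, 61 mm from the pivot. Seated, the tab leans 30 degrees from upright towards deck -x: its end is 30 mm to -x of and 53 mm above the pivot. 7 mm thick; upper 26 mm are 28 mm wide (deck y), below 12 mm. Rigid with the nose arm, 60 degrees from it. A fingertip under its overhanging -x side, pushing to deck +x, lifts the nose.
- pawl_nose (a point): Middle of the lower end of the pawl's nose, 8 x 12 mm. The nose arm, 10 mm high and 12 mm wide, runs 66 mm from the pivot towards deck -x, level when seated (top 89 mm above the bench). When open it stands upright, its end about 150 mm above the bench, and the thumb tab points to deck +x, rising 25 degrees.
- vial_a: Bystander: capped glass vial, 23 mm diameter, 50 mm tall, standing on the deck's far right corner. Origin at the centre of its underside.
- vial_b: Bystander: the same kind of vial on the deck's near left corner.
- vial_c: Bystander: the same kind of vial on the deck's near right corner.
- solvent: Bystander: amber bottle, 72 mm diameter, 150 mm tall, on the bench to the right. Origin at the centre of its underside.
- beaker: Bystander: glass beaker, 70 mm across, 80 mm tall, on the bench to the right. Origin at the centre of its underside.
- cap_tray: Bystander: white divided tray 100 x 140 x 35 mm on the bench to the left. Origin at the centre of its underside.
- driver: Bystander: screwdriver, 170 mm long, lying on the bench to the left.

How it is judged:
By the outcome, as a careful person would: the job done as asked, in the order asked, and still so for the second after the job is handed in, with the robot touching nothing.
It also fails if it takes over 59 s, if anything falls off the work surface, if the arm or the gripper's body presses on something with over 40 N, if the wrist force passes 120 N, or if a joint passes its speed limit or range.

## Working session

There is one attempt and no reset: what is moved stays moved. The work goes in short steps, Python scripts to look and compute and a shell command to move; the robot and the scene stay as the last step left them, time stands still between calls to the robot, and variables do not carry over. Pictures are saved under pics/ and viewed, at most 10 in all, crops included, and the job is handed in when it is done.

```bash
mkdir -p pics; ls
python3 - <<'E'
from plant import readout, vision, bot
import cv2, numpy as np
s=readout.observe(); print({k:(np.round(v,3).tolist()) for k,v in s.items()})
a=vision.capture("scene"); b=vision.capture("side")
for n,c in (("scene",a),("side",b)):
    print(n,[c[k] for k in("fx","fy","cx","cy","k1","eye","attitude")])
    cv2.imwrite(f"pics/{n}0.png",c["img"][:,:,::-1])
    np.savez(f"{n}0.npz",**c)
E
```

```text
pics
{'clock': 0.0, 'joint_positions': [1.175, 0.333, -0.065, 1.461, 0.022, 1.35, -0.088], 'dq': [0.003, 0.001, -0.001, -0.0, 0.0, -0.0, 0.001], 'tau': [-0.0, -62.325, 0.025, -38.989, -0.061, 0.04, 0.0], 'position': [227.453, -581.695, 221.74], 'tool_rot': [-0.001, 0.983, 0.185, -0.0], 'force': [0.228, -0.359, -0.415], 'ft_torque': [-0.059, 0.06, -0.015], 'gripper_force': 0.0, 'width': 1.0}
scene [383.83660345346914, 383.83660345346914, 316.00120277559023, 200.76705496700617, -0.03187946368300867, array([1378.89437744,  253.39427848,  987.71104668]), array([-0.22671034,  0.55759453,  0.73542838, -0.31118461])]
side [504.3346711971645, 504.3346711971645, 322.1926032476483, 196.15730155766676, 0.01799830150030136, array([ 242.19601522,  822.03009819, 1187.06658473]), array([ 0.05680601, -0.15554322,  0.92642216, -0.33811442])]
```

View pics/scene0.png

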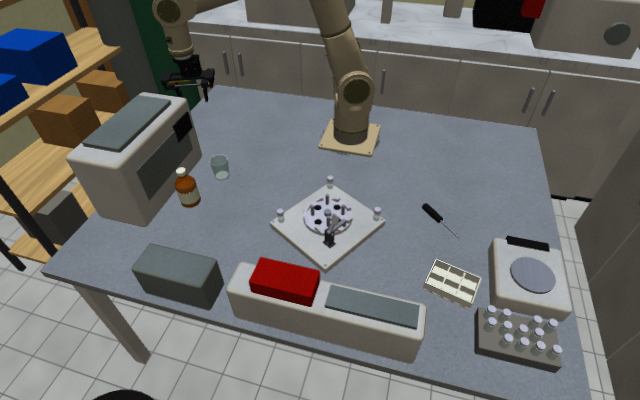

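View pics/side0.png

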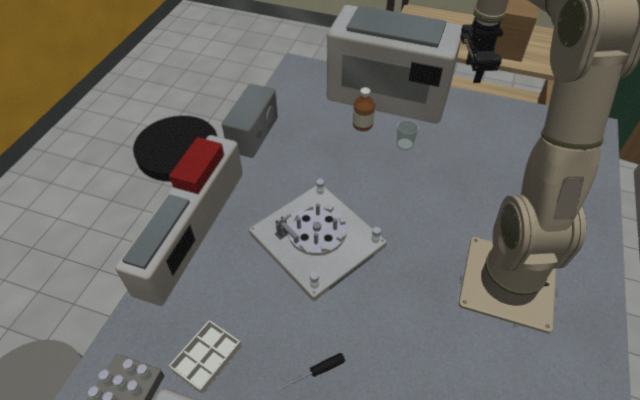

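Both views show the deck (scene about (328,222), side about (318,240)). There are vials on three corners, and the pawl is at scene (330,238) and side (285,230). Next I'll fit the deck from rays and depth.

```bash
cat > h.py <<'E'
import numpy as np, cv2
from scipy.spatial.transform import Rotation as R
def rot(q): return R.from_quat([q[1],q[2],q[3],q[0]]).as_matrix()
def pose(c,s=None):
    if "eye" in c: return rot(c["attitude"]),np.array(c["eye"])
    T=np.array(c["mount"]); A=rot(s["tool_rot"])
    return A@T[:3,:3],A@T[:3,3]+np.array(s["position"])
def slopes(c,uv):
    K=np.array([[c["fx"],0,c["cx"]],[0,c["fy"],c["cy"]],[0,0,1.]],float)
    return cv2.undistortPoints(np.asarray(uv,float).reshape(-1,1,2),K,np.array([float(c["k1"]),0,0,0])).reshape(-1,2)
def ray(c,uv,s=None):
    A,e=pose(c,s); q=slopes(c,uv); d=np.c_[q,np.ones(len(q))]@A.T
    return e,d
def onplane(c,uv,z,s=None):
    e,d=ray(c,uv,s); return e+d*((z-e[2])/d[:,2])[:,None]
def cloud(c,s=None):
    v,u=np.mgrid[:400,:640]; uv=np.c_[u.ravel(),v.ravel()]
    e,d=ray(c,uv,s); return (e+d*np.asarray(c["range_z"],float).reshape(-1,1)).reshape(400,640,3)
def cross(e1,d1,e2,d2):
    A=np.c_[d1,-d2]; t=np.linalg.lstsq(A,e2-e1,rcond=None)[0]
    p,q=e1+d1*t[0],e2+d2*t[1]; return (p+q)/2,np.linalg.norm(p-q)
E
python3 - <<'E'
from h import *
for n,(u,v) in (("scene",(328,222)),("side",(318,240))):
    c=dict(np.load(f"{n}0.npz")); P=cloud(c); im=c["img"].astype(int)
    ok=(c["range_z"]>0)
    U,V=np.meshgrid(range(640),range(400)); near=(abs(U-u)<75)&(abs(V-v)<75)
    hsv=cv2.cvtColor(c["img"],cv2.COLOR_RGB2HSV)
    bench=near&ok&(P[...,2]<12); print(n,"bench z",np.median(P[bench][:,2]))
    m=near&ok&(P[...,2]>22)&(P[...,2]<40)&(im.min(2)>110)
    print("deck z",np.median(P[m][:,2]),m.sum())
    # white outline contour -> rays onto top plane
    w=(near&(P[...,2]>18)&(im.min(2)>100)).astype(np.uint8)
    w=cv2.morphologyEx(w,cv2.MORPH_CLOSE,np.ones((15,15)))
    pts=P[m][:,:2].astype(np.float32)
    r=cv2.minAreaRect(pts); print("rect",r, "med")
    for lo,hi,t in((75,88,'arm?'),(97,104,'posts'),(110,150,'tab')):
        k=near&ok&(P[...,2]>lo)&(P[...,2]<hi); 
        if k.sum(): print(t,k.sum(),P[k].mean(0).round(1))
    big=cv2.resize(c["img"][v-60:v+50,u-75:u+75],None,fx=5,fy=5,interpolation=cv2.INTER_CUBIC)
    cv2.imwrite(f"pics/{n}_crop.png",big[:,:,::-1])
E
```

```text
scene bench z 0.6074658470522536
deck z 30.492624336730785 3324
rect ((533.49365234375, 36.97358703613281), (270.9019775390625, 289.32049560546875), 59.25608444213867) med
arm? 244 [530.5  39.7  80.1]
posts 48 [542.3  44.7 100.6]
tab 304 [791.8 119.4 142.6]
side bench z -1.1157673660516139
deck z 28.830341123350195 5004
rect ((528.56005859375, 38.832275390625), (270.7457580566406, 291.1041259765625), 59.34534454345703) med
arm? 330 [521.1  61.8  80.4]
posts 54 [527.4  40.2 100.2]
tab 38 [599.4  85.  131.8]
```

```bash
m='{"x":28.3,"y":-25.9,"z":-7,"grip":0}'
python3 -m inch '[{"x":28.3,"y":-25.9,"z":-7,"grip":0},{"x":28.3,"y":-25.9,"z":-7,"grip":0},{"x":28.3,"y":-25.9,"z":-7,"grip":0},{"x":28.3,"y":-25.9,"z":-7,"grip":0},{"x":28.3,"y":-25.9,"z":-7,"grip":0},{"x":28.3,"y":-25.9,"z":-7,"grip":0},{"x":28.3,"y":-25.9,"z":-7,"grip":0},{"x":28.3,"y":-25.9,"z":-7,"grip":0}]'
python3 -m inch '[{"x":28.3,"y":-25.9,"z":-7,"grip":0},{"x":28.3,"y":-25.9,"z":-7,"grip":0},{"x":28.3,"y":-25.9,"z":-7,"grip":0},{"x":28.3,"y":-25.9,"z":-7,"grip":0},{"x":28.3,"y":-25.9,"z":-7,"grip":0},{"x":28.3,"y":-25.9,"z":-7,"grip":0},{"x":28.3,"y":-25.9,"z":-7,"grip":0},{"x":28.3,"y":-25.9,"z":-7,"grip":0}]'
python3 -m inch '[{"x":28.3,"y":-25.9,"z":-7,"grip":0},{"x":28.3,"y":-25.9,"z":-7,"grip":0},{"wz":-7.1,"grip":0},{"wz":-7.1,"grip":0},{"wz":-7.1,"grip":0},{"wz":-7.1,"grip":0},{"wz":-7.1,"grip":0},{"wz":-7.1,"grip":0}]'
python3 -m inch '[{"wz":-7.1,"grip":0},{"wz":-7.1,"grip":0},{"wz":-7.1,"grip":0},{"wz":-7.1,"grip":0},{"wz":-7.1,"grip":0},{"wz":-7.1,"grip":0},{"wz":-7.1,"grip":0},{"wz":-7.1,"grip":0}]'
python3 -m inch '[{"wz":-7.1,"grip":0},{"wz":-7.1,"grip":0},{"wz":-7.1,"grip":0},{"wz":-7.1,"grip":0},{"grip":0}]'
python3 - <<'E'
from h import *
from plant import readout, vision
s=readout.observe(); print(s["clock"],s["position"],s["joint_positions"],R.from_matrix(rot(s["tool_rot"])).as_euler('ZYX',degrees=True))
c=vision.capture("wrist"); print(c["mount"])
cv2.imwrite("pics/w1.png",c["img"][:,:,::-1]); np.savez("w1.npz",**c,**{k:np.array(s[k]) for k in("position","tool_rot")})
E
```

```text
0.1 [ 227.49483357 -581.75807103  221.86009806] [ 1.17543259  0.33276712 -0.06469098  1.4608559   0.02157283  1.34989125
 -0.08849837] [ 2.13581518e+01  1.86449933e-03 -1.79929685e+02]
[[-8.27679234e-04 -9.64661020e-01 -2.63492752e-01  7.06654789e+01]
 [ 9.99999652e-01 -8.25547528e-04 -1.18809436e-04 -1.09016847e+00]
 [-1.02914959e-04 -2.63492759e-01  9.64661368e-01 -1.62649114e+02]
 [ 0.00000000e+00  0.00000000e+00  0.00000000e+00  1.00000000e+00]]invalid input at $[0]: expected keys x, y, z, wx, wy, wz, grip
invalid input at $[0]: expected keys x, y, z, wx, wy, wz, grip
invalid input at $[0]: expected keys x, y, z, wx, wy, wz, grip
invalid input at $[0]: expected keys x, y, z, wx, wy, wz, grip
invalid input at $[0]: expected keys x, y, z, wx, wy, wz, grip
```

View pics/w1.png

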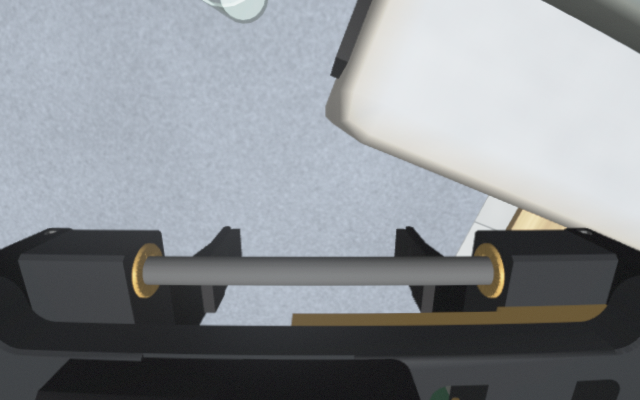

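The wrist picture still shows the start pose: beaker at (240,10), gripper open. No move ran, because every row needs all seven keys.

```bash
python3 -m inch '[{"x":28.3,"y":-25.9,"z":-7,"wx":0,"wy":0,"wz":0,"grip":0},{"x":28.3,"y":-25.9,"z":-7,"wx":0,"wy":0,"wz":0,"grip":0},{"x":28.3,"y":-25.9,"z":-7,"wx":0,"wy":0,"wz":0,"grip":0},{"x":28.3,"y":-25.9,"z":-7,"wx":0,"wy":0,"wz":0,"grip":0},{"x":28.3,"y":-25.9,"z":-7,"wx":0,"wy":0,"wz":0,"grip":0},{"x":28.3,"y":-25.9,"z":-7,"wx":0,"wy":0,"wz":0,"grip":0},{"x":28.3,"y":-25.9,"z":-7,"wx":0,"wy":0,"wz":0,"grip":0},{"x":28.3,"y":-25.9,"z":-7,"wx":0,"wy":0,"wz":0,"grip":0}]' &&
python3 -m inch '[{"x":28.3,"y":-25.9,"z":-7,"wx":0,"wy":0,"wz":0,"grip":0},{"x":28.3,"y":-25.9,"z":-7,"wx":0,"wy":0,"wz":0,"grip":0},{"x":28.3,"y":-25.9,"z":-7,"wx":0,"wy":0,"wz":0,"grip":0},{"x":28.3,"y":-25.9,"z":-7,"wx":0,"wy":0,"wz":0,"grip":0},{"x":28.3,"y":-25.9,"z":-7,"wx":0,"wy":0,"wz":0,"grip":0},{"x":28.3,"y":-25.9,"z":-7,"wx":0,"wy":0,"wz":0,"grip":0},{"x":28.3,"y":-25.9,"z":-7,"wx":0,"wy":0,"wz":0,"grip":0},{"x":28.3,"y":-25.9,"z":-7,"wx":0,"wy":0,"wz":0,"grip":0}]' &&
python3 -m inch '[{"x":28.3,"y":-25.9,"z":-7,"wx":0,"wy":0,"wz":0,"grip":0},{"x":28.3,"y":-25.9,"z":-7,"wx":0,"wy":0,"wz":0,"grip":0},{"x":0,"y":0,"z":0,"wx":0,"wy":0,"wz":-7.1,"grip":0},{"x":0,"y":0,"z":0,"wx":0,"wy":0,"wz":-7.1,"grip":0},{"x":0,"y":0,"z":0,"wx":0,"wy":0,"wz":-7.1,"grip":0},{"x":0,"y":0,"z":0,"wx":0,"wy":0,"wz":-7.1,"grip":0},{"x":0,"y":0,"z":0,"wx":0,"wy":0,"wz":-7.1,"grip":0},{"x":0,"y":0,"z":0,"wx":0,"wy":0,"wz":-7.1,"grip":0}]' &&
python3 -m inch '[{"x":0,"y":0,"z":0,"wx":0,"wy":0,"wz":-7.1,"grip":0},{"x":0,"y":0,"z":0,"wx":0,"wy":0,"wz":-7.1,"grip":0},{"x":0,"y":0,"z":0,"wx":0,"wy":0,"wz":-7.1,"grip":0},{"x":0,"y":0,"z":0,"wx":0,"wy":0,"wz":-7.1,"grip":0},{"x":0,"y":0,"z":0,"wx":0,"wy":0,"wz":-7.1,"grip":0},{"x":0,"y":0,"z":0,"wx":0,"wy":0,"wz":-7.1,"grip":0},{"x":0,"y":0,"z":0,"wx":0,"wy":0,"wz":-7.1,"grip":0},{"x":0,"y":0,"z":0,"wx":0,"wy":0,"wz":-7.1,"grip":0}]' &&
python3 -m inch '[{"x":0,"y":0,"z":0,"wx":0,"wy":0,"wz":-7.1,"grip":0},{"x":0,"y":0,"z":0,"wx":0,"wy":0,"wz":-7.1,"grip":0},{"x":0,"y":0,"z":0,"wx":0,"wy":0,"wz":-7.1,"grip":0},{"x":0,"y":0,"z":0,"wx":0,"wy":0,"wz":-7.1,"grip":0},{"x":0,"y":0,"z":0,"wx":0,"wy":0,"wz":0,"grip":0}]'
cat > look.py <<'E'
import sys
from h import *
from plant import readout, vision
s=readout.observe(); print(s["clock"],np.round(s["position"],1),np.round(s["joint_positions"],2),R.from_matrix(rot(s["tool_rot"])).as_euler('ZYX',degrees=True).round(2),np.round(s["force"],1),s["width"])
n,t=sys.argv[1:]
c=vision.capture(n)
cv2.imwrite(f"pics/{t}.png",c["img"][:,:,::-1]); np.savez(f"{t}.npz",**c,**{k:np.array(s[k]) for k in("position","tool_rot")})
E
python3 look.py wrist w2
```

```text
clock: 0.82
position: [363.3, -304.8, 278.8]
tool_rot: [0.0, 0.983, 0.185, -0.0]
force: [1.5, -1.3, 0.6]
width: 0.477
gripper_force: 0.0
clock: 1.48
position: [498.7, -29.5, 335.0]
tool_rot: [0.0, 0.983, 0.185, 0.0]
force: [1.2, -0.4, 0.2]
width: 0.008
gripper_force: 0.0
clock: 2.15
position: [532.2, 37.6, 348.3]
tool_rot: [-0.0, 0.847, 0.532, -0.0]
force: [0.4, 0.7, -0.5]
width: 0.005
gripper_force: 0.0
clock: 2.82
position: [532.1, 37.6, 348.3]
tool_rot: [-0.0, 0.492, 0.871, -0.0]
force: [0.2, -0.0, -0.9]
width: 0.008
gripper_force: 0.0
clock: 3.23
position: [532.2, 37.5, 348.3]
tool_rot: [-0.0, 0.263, 0.965, -0.0]
force: [0.1, -1.0, -0.5]
width: 0.006
gripper_force: 0.0
3.2333 [532.2  37.5 348.3] [ 0.63  0.18 -0.89  1.45  0.14  1.58  0.78] [ 1.4950e+02 -2.0000e-02 -1.7998e+02] [ 0.1 -1.  -0.5] 0.0059632769766803945
```

View pics/w2.png

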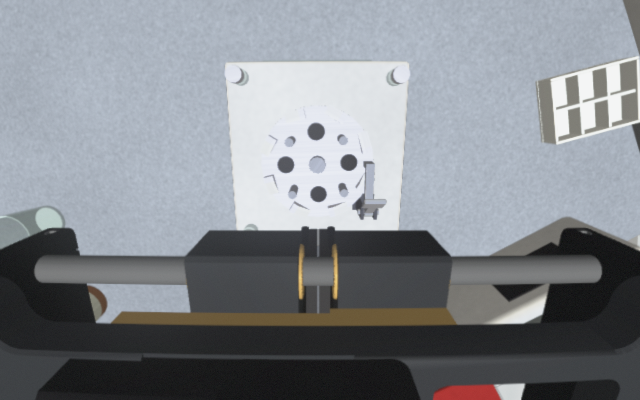

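The picture's up is deck −x and its right is deck +y. Hub is at (317,164), posts at about (290,142), (342,141), (343,190) and (293,193), and the pawl is at (369,185) with its tab at (372,203). Now I'll localise them from this near view.

```bash
cat > deck.py <<'E'
from h import *
O=np.array([531.,38.]); YAW=np.deg2rad(-30.7)
def todeck(P):
    P=np.asarray(P,float); c,s_=np.cos(YAW),np.sin(YAW); q=P[...,:2]-O
    return np.stack([q[...,0]*c+q[...,1]*s_,-q[...,0]*s_+q[...,1]*c,P[...,2]],-1)
def clusters(D,lo,hi,mn=15,mask=None):
    m=((D[...,2]>lo)&(D[...,2]<hi)&(np.abs(D[...,0])<150)&(np.abs(D[...,1])<140))
    if mask is not None: m&=mask
    n,l,st,ce=cv2.connectedComponentsWithStats(m.astype(np.uint8))
    return [(int(st[i,4]),ce[i].round(1),np.median(D[l==i],0).round(1),D[l==i].min(0).round(1),D[l==i].max(0).round(1)) for i in range(1,n) if st[i,4]>=mn]
E
python3 - <<'E'
from deck import *
c=dict(np.load("w2.npz")); P=cloud(c,c); D=todeck(P)
V=np.arange(400)[:,None]*np.ones((1,640)); vis=(V<228)&(c["range_z"]>0)
m=vis&(D[...,2]>25)&(D[...,2]<35)&(abs(D[...,0])<200)&(abs(D[...,1])<200)
print("deck z",np.median(D[m][:,2]),"x min",np.percentile(D[m][:,0],.3),"y",np.percentile(D[m][:,1],[.3,99.7]))
# deck left/right/near edges lines
w=m.astype(np.uint8)
L=[];Rr=[]
for v in range(75,215,5):
    u=np.where(m[v])[0]; L.append(D[v,u.min()]);Rr.append(D[v,u.max()])
T=[]
for u in range(250,385,5):
    v=np.where(m[:,u])[0]; T.append(D[v.min(),u])
L,Rr,T=map(np.array,(L,Rr,T))
print("slope L",np.polyfit(L[:,0],L[:,1],1),"R",np.polyfit(Rr[:,0],Rr[:,1],1),"T",np.polyfit(T[:,1],T[:,0],1))
for lo,hi in((54,66),(94,106),(110,145),(80,93)):
    print(lo,hi); [print("  ",*k) for k in clusters(D,lo,hi,6,vis)]
# ray/plane circle centres for posts: holes
g=cv2.cvtColor(c["img"],cv2.COLOR_RGB2GRAY)
h=((g<70)&(V<215)).astype(np.uint8); n,l,st,ce=cv2.connectedComponentsWithStats(h)
for i in range(1,n):
    if 100<st[i,4]<600: print("hole",st[i,4],ce[i],todeck(onplane(c,[ce[i]],60,c)).round(1))
E
```

```text
deck z 30.412925823395426 x min -146.57103974668811 y [-135.54332691  131.75584158]
slope L [-2.63581880e-02 -1.34554948e+02] R [3.44346089e-02 1.31330505e+02] T [ 1.27098358e-03 -1.46515295e+02]
54 66
   9 [243.1  79.2] [-118.5 -104.2   55.4] [-121.3 -106.3   54. ] [-116.1 -102.2   65.5]
   7996 [315.6 160.2] [-6.7 -3.1 60.5] [-85.  -84.2  54.3] [80.5 78.6 66. ]
94 106
   69 [342.5 139.7] [-38.8  31.4 102. ] [-44.6  25.9  94.2] [-33.5  37.5 104.3]
   68 [288.8 141.8] [-36.  -38.  102.4] [-41.1 -44.5  94.4] [-30.8 -32.9 104.4]
   67 [291.8 193.9] [ 34.  -35.3 102.1] [ 28.7 -41.   95.1] [ 39.8 -30.1 103.9]
   66 [343.3 192. ] [ 31.   34.  101.8] [25.9 28.8 94.3] [ 37.   39.6 104. ]
   24 [368.7 210.8] [ 58.3  70.4 100.1] [55.  65.5 94.2] [ 61.9  76.6 105.8]
110 145
   221 [373.4 203.4] [ 36.8  70.3 135.6] [ 31.2  57.3 110.7] [ 52.3  85.2 139.8]
80 93
   158 [232.4  73.8] [-122.3 -112.3   80.7] [-132.2 -122.4   80. ] [-112.3 -102.2   82.7]
   140 [401.   73.5] [-123.4  107.5   80.7] [-132.8   97.4   80. ] [-112.8  118.6   82.5]
   8 [292.4 138.4] [-39.9 -34.6  84.7] [-41.6 -37.5  81. ] [-35.7 -32.8  91.6]
   343 [368.9 180.4] [18.  70.4 89. ] [-6.6 64.8 80.6] [43.9 77.2 91.4]
   20 [342.  186.9] [27.4 33.4 86.4] [26.1 29.2 80. ] [30.8 39.7 91.5]
   17 [292.8 188.4] [ 29.4 -35.1  86.2] [ 28.9 -40.5  80.4] [ 31.7 -30.8  92.8]
   146 [366.5 212.9] [65.  65.5 90.9] [53.5 56.4 81.1] [73.5 86.  93. ]
```

```bash
sed -i 's/^O=.*/O=np.array([528.2,37.2]); YAW=np.deg2rad(-30.6)/; s/; YAW=np.deg2rad(-30.7)//' deck.py
cat > st.py <<'E'
from deck import *
from plant import readout
s=readout.observe(); print("deck tcp",todeck(s["position"]).round(1),"t",s["clock"],"F deck",(todeck(np.r_[O+np.array(s["force"])[:2],s["force"][2]])).round(1))
E
python3 -m inch '[{"x":-3,"y":35,"z":20,"wx":0,"wy":0,"wz":0,"grip":0},{"x":-3,"y":35,"z":20,"wx":0,"wy":0,"wz":0,"grip":0},{"x":0,"y":0,"z":38,"wx":0,"wy":0,"wz":0,"grip":0},{"x":0,"y":0,"z":38,"wx":0,"wy":0,"wz":0,"grip":0},{"x":0,"y":0,"z":38,"wx":0,"wy":0,"wz":0,"grip":0},{"x":0,"y":0,"z":38,"wx":0,"wy":0,"wz":0,"grip":0},{"x":0,"y":0,"z":36,"wx":0,"wy":0,"wz":0,"grip":0},{"x":0,"y":0,"z":0,"wx":0,"wy":0,"wz":0,"grip":0}]'
python3 st.py; python3 look.py side s1; python3 look.py wrist w3
python3 - <<'E'
import cv2
a=cv2.imread("pics/s1.png")[170:290,240:390];b=cv2.imread("pics/w3.png")
cv2.imwrite("pics/v3.png",cv2.hconcat([cv2.resize(a,(375,300),interpolation=cv2.INTER_CUBIC),cv2.resize(b,(425,300))]))
E
```

```text
clock: 3.95
position: [569.4, 93.3, 113.7]
tool_rot: [-0.005, 0.268, 0.963, -0.002]
force: [-1.0, -0.7, -1.1]
width: 0.004
gripper_force: 0.0
deck tcp [  6.9  69.2 113.7] t 3.95 F deck [-0.5 -1.1 -1.1]
3.95 [569.4  93.3 113.7] [ 0.44  0.46 -0.86  1.68  0.36  1.19  0.52] [ 148.9    -0.45 -179.63] [-1.  -0.7 -1.1] 0.004218288312798465
4.0 [571.2  94.  117.8] [ 0.44  0.45 -0.86  1.67  0.36  1.19  0.53] [ 148.96   -0.29 -179.78] [-0.2 -0.   1.6] 0.0017792336100788384
```

View pics/v3.png

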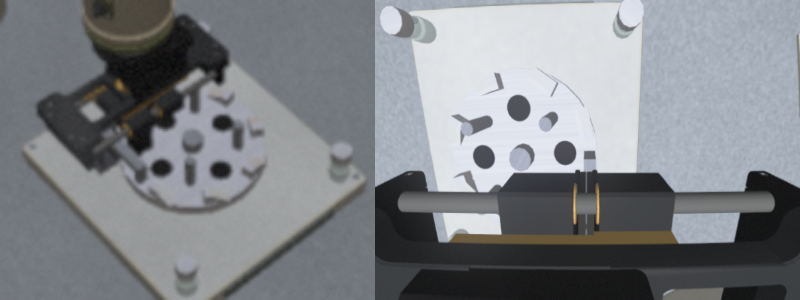

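The finger (right crop, about (587,200)) is in line with the pawl arm and on the near side of the tab. Pushing deck +x.

```bash
python3 -m inch '[{"x":-8,"y":0.4,"z":0,"wx":0,"wy":0,"wz":0,"grip":0},{"x":-8,"y":0.4,"z":0,"wx":0,"wy":0,"wz":0,"grip":0},{"x":-8,"y":0,"z":0,"wx":0,"wy":0,"wz":0,"grip":0},{"x":-8,"y":0,"z":0,"wx":0,"wy":0,"wz":0,"grip":0},{"x":-8,"y":0,"z":0,"wx":0,"wy":0,"wz":0,"grip":0},{"x":-8,"y":0,"z":0,"wx":0,"wy":0,"wz":0,"grip":0},{"x":-7,"y":0,"z":0,"wx":0,"wy":0,"wz":0,"grip":0},{"x":0,"y":0,"z":0,"wx":0,"wy":0,"wz":0,"grip":0}]'
python3 st.py; python3 look.py scene c2; python3 look.py wrist w4
python3 - <<'E'
import cv2
a=cv2.imread("pics/c2.png")[165:285,260:410];b=cv2.imread("pics/w4.png")
cv2.imwrite("pics/v4.png",cv2.hconcat([cv2.resize(a,(375,300),interpolation=cv2.INTER_CUBIC),cv2.resize(b,(425,300))]))
E
```

```text
clock: 4.72
position: [622.2, 65.7, 120.3]
tool_rot: [0.0, 0.267, 0.964, -0.0]
force: [0.3, 0.3, 0.0]
width: 0.0
gripper_force: 0.0
deck tcp [ 66.4  72.4 120.3] t 4.7167 F deck [0.1 0.4 0. ]
4.7167 [622.2  65.7 120.3] [ 0.43  0.54 -0.82  1.55  0.41  1.23  0.58] [ 1.4905e+02  2.0000e-02 -1.7999e+02] [0.3 0.3 0. ] 0.0002719430288882192
4.7667 [621.5  66.4 120.2] [ 0.43  0.54 -0.82  1.55  0.41  1.23  0.58] [ 1.4910e+02 -1.0000e-02 -1.7999e+02] [-1.4 -0.2 -0.8] 0.004125604216152128
```

View pics/v4.png

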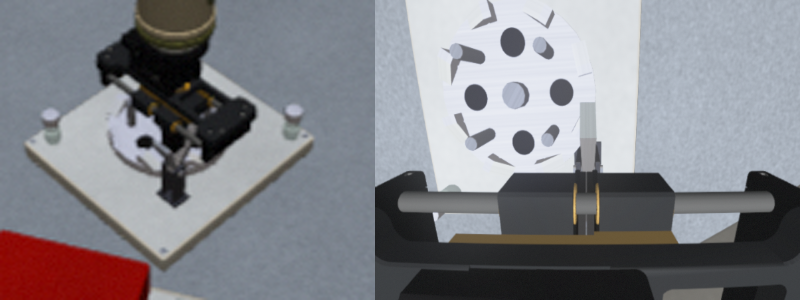

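The nose arm at (588,125) in the right crop has come up towards the camera, so it is lifting. I'll keep pushing.

```bash
python3 -m inch '[{"x":-5,"y":0,"z":0,"wx":0,"wy":0,"wz":0,"grip":0},{"x":-5,"y":0,"z":0,"wx":0,"wy":0,"wz":0,"grip":0},{"x":-5,"y":0,"z":0,"wx":0,"wy":0,"wz":0,"grip":0},{"x":-5,"y":0,"z":0,"wx":0,"wy":0,"wz":0,"grip":0},{"x":-2,"y":0,"z":0,"wx":0,"wy":0,"wz":0,"grip":0},{"x":0,"y":0,"z":0,"wx":0,"wy":0,"wz":0,"grip":0},{"x":0,"y":0,"z":0,"wx":0,"wy":0,"wz":0,"grip":0}]'
python3 st.py; python3 look.py side s5; python3 look.py wrist w5
python3 - <<'E'
import cv2
from deck import *
a=cv2.imread("pics/s5.png")[170:290,240:390];b=cv2.imread("pics/w5.png")
cv2.imwrite("pics/v5.png",cv2.hconcat([cv2.resize(a,(375,300),interpolation=cv2.INTER_CUBIC),cv2.resize(b,(425,300))]))
c=dict(np.load("w5.npz")); D=todeck(cloud(c,c)); V=np.arange(400)[:,None]*np.ones((1,640))
[print(*k) for k in clusters(D,105,165,6,(V<228)&(c["range_z"]>0))]
E
```

```text
clock: 5.4
position: [639.9, 55.9, 120.5]
tool_rot: [-0.0, 0.266, 0.964, 0.0]
force: [-0.5, 1.0, -0.5]
width: 0.006
gripper_force: 0.0
deck tcp [ 86.6  72.9 120.5] t 5.4 F deck [-0.9  0.7 -0.5]
5.4 [639.9  55.9 120.5] [ 0.42  0.57 -0.8   1.5   0.42  1.25  0.6 ] [ 1.4915e+02 -1.0000e-02  1.8000e+02] [-0.5  1.  -0.5] 0.006074466108223919
5.45 [639.8  56.  120.5] [ 0.42  0.57 -0.8   1.5   0.42  1.25  0.6 ] [149.17  -0.   180.  ] [-0.6  0.   0.3] 0.005902548707095459
1721 [320.1 184.8] [ 43.5  74.  151.3] [ 30.   67.9 146.8] [ 57.4  80.1 155.3]
12 [304.5 226.7] [ 73.9  65.5 121.6] [ 73.5  63.6 120.6] [ 74.3  67.4 122.9]
12 [330.5 226.7] [ 73.9  79.9 122.1] [ 73.3  77.9 120.3] [ 74.4  81.7 124. ]
```

View pics/v5.png

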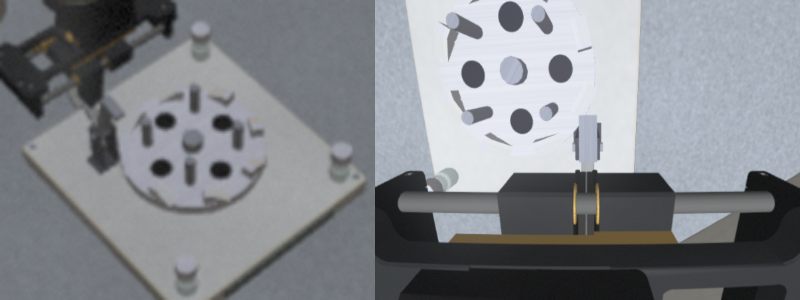

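The nose end now stands at deck x 30–57 and 150 mm high, which puts the pawl at about 1.36 rad, past the tipping point. I'll follow it to the stop, then raise.

```bash
python3 -m inch '[{"x":-4,"y":0,"z":0,"wx":0,"wy":0,"wz":0,"grip":0},{"x":-4,"y":0,"z":0,"wx":0,"wy":0,"wz":0,"grip":0},{"x":-2,"y":0,"z":0,"wx":0,"wy":0,"wz":0,"grip":0},{"x":0,"y":0,"z":0,"wx":0,"wy":0,"wz":0,"grip":0},{"x":0,"y":0,"z":-20,"wx":0,"wy":0,"wz":0,"grip":0},{"x":0,"y":0,"z":-30,"wx":0,"wy":0,"wz":0,"grip":0},{"x":0,"y":0,"z":-30,"wx":0,"wy":0,"wz":0,"grip":0},{"x":0,"y":0,"z":-30,"wx":0,"wy":0,"wz":0,"grip":0}]'
python3 -m inch '[{"x":28,"y":-28,"z":-6,"wx":0,"wy":0,"wz":0,"grip":0},{"x":28,"y":-28,"z":-6,"wx":0,"wy":0,"wz":0,"grip":0},{"x":28,"y":-28,"z":-6,"wx":0,"wy":0,"wz":0,"grip":0},{"x":28,"y":-28,"z":-6,"wx":0,"wy":0,"wz":0,"grip":0},{"x":0,"y":0,"z":-6,"wx":0,"wy":0,"wz":0,"grip":0},{"x":0,"y":0,"z":0,"wx":0,"wy":0,"wz":0,"grip":0}]'
python3 st.py; python3 look.py side s6;python3 look.py scene c6; python3 look.py wrist w6
cat > m.py <<'E'
import sys
from deck import *
c=dict(np.load(sys.argv[1])); s=c if "mount" in c else None; D=todeck(cloud(c,s)); V=np.arange(400)[:,None]*np.ones((1,640))
ok=(c["range_z"]>0)&((V<228) if s else V>-1)
for lo,hi in((94,106),(107,175)):
    print(lo,hi); [print("  ",*k) for k in clusters(D,lo,hi,6,ok)]
E
python3 m.py w6.npz; python3 m.py s6.npz
python3 - <<'E'
import cv2
a=cv2.imread("pics/s6.png")[170:290,240:390];b=cv2.imread("pics/c6.png")[165:285,260:410]
cv2.imwrite("pics/v6.png",cv2.hconcat([cv2.resize(a,(400,320),interpolation=cv2.INTER_CUBIC),cv2.resize(b,(400,320),interpolation=cv2.INTER_CUBIC)]))
E
```

```text
clock: 6.17
position: [648.1, 50.8, 231.7]
tool_rot: [-0.0, 0.266, 0.964, 0.0]
force: [0.7, -0.6, -0.3]
width: 0.003
gripper_force: 0.0
clock: 6.67
position: [494.1, 10.8, 262.2]
tool_rot: [0.002, 0.267, 0.964, -0.002]
force: [0.2, 0.5, 0.3]
width: 0.004
gripper_force: 0.0
deck tcp [-16.  -40.1 262.2] t 6.6667 F deck [-0.1  0.6  0.3]
6.6667 [494.1  10.8 262.2] [ 0.76  0.09 -0.92  1.7   0.08  1.39  0.86] [ 149.03    0.28 -179.87] [0.2 0.5 0.3] 0.004201971929241867
6.7167 [495.1  11.4 261.6] [ 0.76  0.09 -0.92  1.7   0.08  1.38  0.86] [ 149.08    0.2  -179.96] [ 1.   0.1 -0.2] 0.0046898011823007894
6.7667 [495.6  11.9 261. ] [ 0.76  0.1  -0.92  1.7   0.08  1.38  0.86] [1.4913e+02 9.0000e-02 1.7998e+02] [ 1.3 -0.3 -0.7] 0.0057929294162702835
94 106
   115 [386.9 163.6] [-36.9  33.7 102. ] [-42.4  28.4  94.2] [-31.4  39.7 103.9]
   106 [320.  166.6] [-34.1 -36.3 102.3] [-39.5 -41.6  94.2] [-28.6 -31.1 103.9]
   64 [385.8 224.5] [ 30.8  36.3 101.4] [28.2 31.1 94.1] [ 35.   41.8 103.8]
   32 [322.3 225.7] [ 32.1 -34.3  99.9] [ 30.5 -38.8  95.2] [ 34.1 -28.7 102.9]
107 175
94 106
   14 [317.3 205.4] [ 35.6 -30.2 100.2] [ 29.  -37.7  95.5] [ 41.9 -26.3 103.1]
   53 [272.6 211.5] [ 98.1  77.1 101.7] [82.  64.7 94.2] [112.7  88.9 105.8]
   15 [298.4 218.9] [ 32.1  39.2 100.9] [27.9 34.5 95.5] [ 38.5  44.3 105.2]
   16 [280.4 219.4] [62.5 77.8 98.6] [60.2 68.7 94.5] [ 69.2  81.5 105.4]
   16 [335.2 220.2] [-35.4 -33.8 100.8] [-42.2 -39.4  95.2] [-29.8 -28.5 104.3]
   15 [315.6 234.4] [-39.1  36.8  99.9] [-42.6  31.5  97.2] [-30.8  40.9 104.4]
107 175
   31 [269.2 205.8] [113.4  78.4 109.9] [106.5  63.2 107.1] [119.1  89.2 114.7]
   95 [279.8 210.2] [ 63.2  77.5 148.8] [ 46.7  68.  107.3] [ 75.7  82.6 158.2]
```

View pics/v6.png

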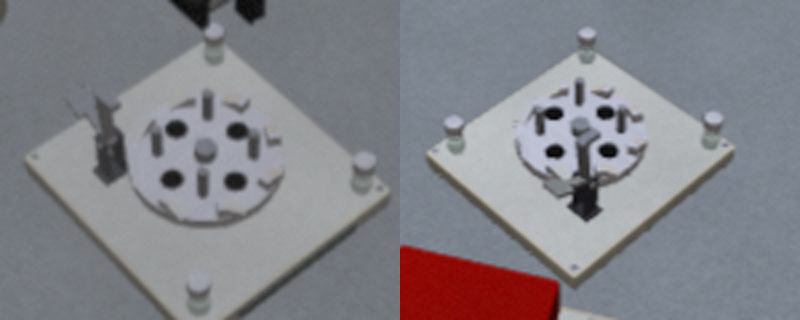

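The pawl stands open at its stop: the arm is upright in both crops and its tab points to the far side. Next is the wheel: get behind the near post at deck (−34,−36), on its −y side.

```bash
python3 -m inch '[{"x":18.6,"y":-29,"z":10,"wx":0,"wy":0,"wz":0,"grip":0},{"x":0,"y":0,"z":35,"wx":0,"wy":0,"wz":0,"grip":0},{"x":0,"y":0,"z":35,"wx":0,"wy":0,"wz":0,"grip":0},{"x":0,"y":0,"z":35,"wx":0,"wy":0,"wz":0,"grip":0},{"x":0,"y":0,"z":30,"wx":0,"wy":0,"wz":0,"grip":0},{"x":0,"y":0,"z":22,"wx":0,"wy":0,"wz":0,"grip":0},{"x":0,"y":0,"z":11,"wx":0,"wy":0,"wz":0,"grip":0},{"x":0,"y":0,"z":0,"wx":0,"wy":0,"wz":0,"grip":0}]'
python3 st.py
python3 -m inch '[{"x":0,"y":5,"z":0,"wx":0,"wy":0,"wz":0,"grip":0},{"x":1,"y":6,"z":0,"wx":0,"wy":0,"wz":0,"grip":0},{"x":5,"y":6,"z":0,"wx":0,"wy":0,"wz":0,"grip":0},{"x":4,"y":6,"z":0,"wx":0,"wy":0,"wz":0,"grip":0},{"x":3,"y":6,"z":0,"wx":0,"wy":0,"wz":0,"grip":0},{"x":2,"y":6,"z":0,"wx":0,"wy":0,"wz":0,"grip":0},{"x":0,"y":0,"z":0,"wx":0,"wy":0,"wz":0,"grip":0},{"x":0,"y":0,"z":0,"wx":0,"wy":0,"wz":0,"grip":0}]'
python3 st.py; python3 look.py wrist w7; python3 m.py w7.npz
```

```text
clock: 7.48
position: [463.0, -2.2, 80.0]
tool_rot: [-0.003, 0.265, 0.964, 0.001]
force: [-0.9, 0.1, -0.1]
width: 0.005
gripper_force: 0.0
deck tcp [-36.1 -67.1  80. ] t 7.4833 F deck [-0.8 -0.4 -0.1]
clock: 8.15
position: [469.5, 35.0, 82.8]
tool_rot: [0.001, 0.265, 0.964, 0.0]
force: [-0.5, -0.7, -0.0]
width: 0.006
gripper_force: 0.0
deck tcp [-49.4 -31.7  82.8] t 8.15 F deck [-0.1 -0.8 -0. ]
8.15 [469.5  35.   82.8] [ 0.67  0.24 -0.92  1.98  0.22  1.02  0.69] [1.4922e+02 5.0000e-02 1.7995e+02] [-0.5 -0.7 -0. ] 0.006243045270580499
94 106
107 175
```

```bash
python3 look.py side s8; python3 m.py s8.npz; python3 look.py scene c8; python3 m.py c8.npz
```

```text
8.2 [469.5  34.6  82.7] [ 0.67  0.24 -0.91  1.98  0.22  1.02  0.69] [1.4918e+02 4.0000e-02 1.7997e+02] [ 0.4 -0.8 -1.5] 0.007309215962186252
94 106
   75 [274. 213.] [ 96.2  77.9 101.4] [60.3 63.7 94.1] [116.9  88.6 105.9]
   13 [301. 212.] [ 46.4  17.9 100. ] [42.8 12.8 94.3] [ 50.6  22.4 104.5]
   30 [337.1 227.4] [-57.8 -23.   99. ] [-63.1 -38.6  94.1] [-47.1  -8.  105.8]
   20 [306.8 232.5] [-17.1  50.   99.5] [-22.1  45.5  94.7] [-10.2  54.9 103.6]
107 175
   338 [342.5 217.7] [-82.9 -19.7 167.2] [ -91.  -117.9  107.9] [-16.4  59.4 175. ]
   128 [277.1 209. ] [ 66.2  77.3 132.8] [ 47.1  63.1 107. ] [120.2  90.1 158.6]
   6 [328.8 207. ] [-33.5 -12.2 173.6] [-38.2 -14.2 173.2] [-31.8  -7.5 175. ]
   31 [326.4 212.4] [-39.5   0.7 167.7] [-52.4  -1.9 155.9] [-26.4   3.9 174.7]
   13 [331.9 211.2] [-50.   -7.2 174.4] [-57.4 -13.1 172.9] [-42.3  -4.8 175. ]
   6 [318.2 211.8] [-23.5  15.8 166.8] [-26.1  12.5 161.3] [-22.1  18.1 169.1]
8.25 [469.4  34.3  82.7] [ 0.67  0.24 -0.91  1.98  0.22  1.02  0.69] [1.4916e+02 3.0000e-02 1.7998e+02] [-0.5  0.6 -0.5] 0.006081640302754482
94 106
   25 [331.9 194.7] [-41.1 -23.8 100.2] [-59.8 -39.6  94.4] [-36.5  -9.  105.9]
   13 [314.4 200.6] [ 19.3 -42.3 100.8] [ 10.  -50.5  96.8] [ 23.8 -38.4 104.4]
   14 [340.4 211. ] [-9.4 48.8 99.1] [-15.3  40.2  94.6] [ -4.5  53.6 103.3]
   16 [320.5 216. ] [ 52.9  19.6 102.3] [47.2 13.5 94.9] [ 55.8  25.8 104.8]
   37 [325.4 231.6] [84.2 76.8 99.1] [68.1 63.8 94. ] [107.7  85.7 105.7]
107 175
   254 [330. 185.] [-18.2 -19.6 165.1] [ -81.3 -118.6  107.9] [ -7.1  56.5 175. ]
   25 [343. 180.] [-6.860e+01  1.000e-01  1.688e+02] [-78.5  -3.3 156.2] [-48.2  10.9 174.1]
   76 [329.1 220.3] [ 73.3  78.  144.4] [ 53.3  68.9 107.6] [ 80.8  80.8 158.9]
   36 [317.7 234.8] [119.1  74.9 111.1] [106.1  63.7 107.6] [124.4  90.5 115.4]
```

```bash
python3 -m inch '[{"x":0,"y":4,"z":0,"wx":0,"wy":0,"wz":0,"grip":0},{"x":0,"y":4,"z":0,"wx":0,"wy":0,"wz":0,"grip":0},{"x":0,"y":4,"z":0,"wx":0,"wy":0,"wz":0,"grip":0},{"x":0,"y":0,"z":0,"wx":0,"wy":0,"wz":0,"grip":0},{"x":0,"y":0,"z":0,"wx":0,"wy":0,"wz":0,"grip":0}]'
python3 st.py; python3 look.py side s9; python3 m.py s9.npz|sed '/107 175/,$d'; python3 look.py scene c9; python3 m.py c9.npz|sed '/107 175/,$d'; echo orig; python3 m.py c6.npz|sed '/107 175/,$d'
```

```text
clock: 8.72
position: [475.6, 45.2, 82.6]
tool_rot: [0.0, 0.266, 0.964, 0.0]
force: [-0.4, 0.3, -0.6]
width: 0.008
gripper_force: 0.0
deck tcp [-49.4 -19.9  82.6] t 8.7167 F deck [-0.5  0.  -0.6]
8.7167 [475.6  45.2  82.6] [ 0.65  0.26 -0.91  1.96  0.24  1.03  0.66] [1.4920e+02 1.0000e-02 1.7995e+02] [-0.4  0.3 -0.6] 0.008025399561968368
94 106
   60 [272.4 211.4] [ 99.8  77.9 100.8] [79.8 62.  94.1] [116.2  88.7 105.8]
   8 [303.4 208.9] [ 50.8   6.9 101.3] [45.7  1.5 97.6] [ 53.7  12.6 103.6]
   13 [280.5 219.4] [62.7 77.6 98.9] [59.9 68.5 94. ] [ 70.7  82.  105.6]
   35 [333.7 229.7] [-55.1  -9.9  99.7] [-64.2 -27.8  94.1] [-47.1   3.1 106. ]
   18 [303.6 230.5] [ -6.3  53.1 100.1] [-11.5  46.2  94.7] [ -0.6  57.3 102.7]
8.7667 [475.5  45.   82.6] [ 0.65  0.26 -0.91  1.96  0.24  1.03  0.66] [1.4919e+02 2.0000e-02 1.7997e+02] [ 0.  -0.1 -0.4] 0.006684411337857787
94 106
   27 [334.8 196.7] [-41.1 -10.5 100.8] [-56.1 -22.3  94.6] [-36.1   2.1 105.8]
   12 [316.2 199.1] [  8.8 -45.9 100.5] [  3.6 -52.1  95.3] [ 14.5 -41.3 103.3]
   13 [339.  213.3] [  2.3  52.3 100.2] [-5.1 46.2 94.8] [  6.3  55.9 104.2]
   13 [317.8 214.5] [ 53.4   8.9 101.4] [47.3  2.3 94.3] [ 57.1  14.2 103.1]
   13 [328.  229.5] [74.8 77.9 99.3] [67.8 64.6 94. ] [ 76.4  80.2 106. ]
   22 [323.  232.8] [ 94.3  75.  100.7] [81.8 65.  94.4] [107.1  80.8 105.9]
orig
94 106
   14 [327.4 195.3] [-30.8 -32.8 100.9] [-37.6 -40.1  94.2] [-25.5 -27.4 103.8]
   12 [312.5 206. ] [ 40.4 -29.8 101.6] [ 32.9 -35.2  97.4] [ 44.8 -26.1 105.7]
   15 [342.4 205.6] [-31.   35.6 100.5] [-35.4  27.5  94.5] [-24.7  40.3 105.6]
   41 [324.8 232.4] [ 90.9  77.8 100.7] [67.6 65.6 94.1] [116.   88.3 105.6]
```

```bash
python3 -m inch '[{"x":0,"y":2,"z":0,"wx":0,"wy":0,"wz":0,"grip":0},{"x":0,"y":1.8,"z":0,"wx":0,"wy":0,"wz":0,"grip":0},{"x":0,"y":0,"z":0,"wx":0,"wy":0,"wz":0,"grip":0},{"x":0,"y":0,"z":0,"wx":0,"wy":0,"wz":0,"grip":0},{"x":0,"y":-8,"z":0,"wx":0,"wy":0,"wz":0,"grip":0},{"x":0,"y":-8,"z":0,"wx":0,"wy":0,"wz":0,"grip":0},{"x":0,"y":0,"z":-15,"wx":0,"wy":0,"wz":0,"grip":0},{"x":0,"y":0,"z":-30,"wx":0,"wy":0,"wz":0,"grip":0}]'
python3 -m inch '[{"x":0,"y":0,"z":-35,"wx":0,"wy":0,"wz":0,"grip":0},{"x":0,"y":0,"z":-35,"wx":0,"wy":0,"wz":0,"grip":0},{"x":0,"y":0,"z":-35,"wx":0,"wy":0,"wz":0,"grip":0},{"x":0,"y":0,"z":-30,"wx":0,"wy":0,"wz":0,"grip":0},{"x":0,"y":0,"z":0,"wx":0,"wy":0,"wz":0,"grip":0},{"x":0,"y":0,"z":0,"wx":0,"wy":0,"wz":0,"grip":0}]'
python3 st.py; python3 look.py wrist w10; python3 m.py w10.npz
```

```text
clock: 9.48
position: [466.4, 32.7, 125.4]
tool_rot: [-0.003, 0.267, 0.964, -0.001]
force: [0.3, 0.6, 1.0]
width: 0.004
gripper_force: 0.0
clock: 9.98
position: [469.5, 33.5, 263.8]
tool_rot: [0.002, 0.266, 0.964, -0.0]
force: [-0.8, 1.3, -0.3]
width: 0.007
gripper_force: 0.0
deck tcp [-48.6 -33.  263.8] t 9.9833 F deck [-1.4  0.8 -0.3]
9.9833 [469.5  33.5 263.8] [ 0.78  0.01 -0.94  1.75  0.01  1.38  0.87] [149.1    0.19 179.97] [-0.8  1.3 -0.3] 0.006859301695935589
94 106
   108 [346.6 181.5] [-50.5  -2.3 102. ] [-55.6  -8.1  94.1] [-44.5   3.3 104.3]
   101 [392.6 222.5] [ -3.7  49.6 102. ] [-8.5 44.4 94.2] [  1.4  55.4 103.8]
   39 [303.5 224.3] [ -1.9 -50.  100.4] [ -3.3 -54.8  94.2] [  0.4 -44.6 103.1]
107 175
```

View pics/w10.png

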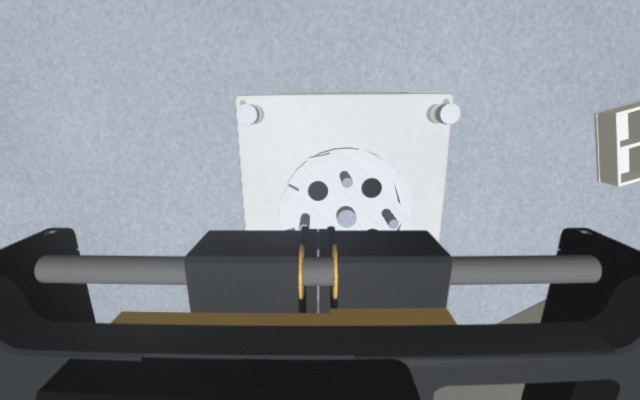

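The near post is now at deck (−50.5,−2.3), in the picture at (346,181). The wheel has turned back about 44–45°, one notch, well inside the play. Next I go into the wedge between arm and tab and lower the pawl.

```bash
python3 -m inch '[{"x":-29.2,"y":21,"z":0,"wx":0,"wy":0,"wz":0,"grip":0},{"x":-29.2,"y":21,"z":0,"wx":0,"wy":0,"wz":0,"grip":0},{"x":-29.2,"y":21,"z":0,"wx":0,"wy":0,"wz":0,"grip":0},{"x":-29.2,"y":21,"z":0,"wx":0,"wy":0,"wz":0,"grip":0},{"x":-29.2,"y":21,"z":0,"wx":0,"wy":0,"wz":0,"grip":0},{"x":0,"y":0,"z":0,"wx":0,"wy":0,"wz":0,"grip":0},{"x":0,"y":0,"z":0,"wx":0,"wy":0,"wz":0,"grip":0},{"x":0,"y":0,"z":30,"wx":0,"wy":0,"wz":0,"grip":0}]'
python3 -m inch '[{"x":0,"y":0,"z":30,"wx":0,"wy":0,"wz":0,"grip":0},{"x":0,"y":0,"z":0,"wx":0,"wy":0,"wz":0,"grip":0},{"x":0,"y":0,"z":0,"wx":0,"wy":0,"wz":0,"grip":0}]'
python3 st.py
```

```text
clock: 10.7
position: [649.3, 51.0, 236.0]
tool_rot: [0.002, 0.265, 0.964, 0.002]
force: [1.6, 0.2, 1.6]
width: 0.008
gripper_force: 0.0
clock: 10.95
position: [646.5, 48.8, 201.9]
tool_rot: [-0.001, 0.266, 0.964, -0.001]
force: [-0.8, -0.3, 1.0]
width: 0.002
gripper_force: 0.0
deck tcp [ 95.9  70.2 201.9] t 10.95 F deck [-0.5 -0.7  1. ]
```

```bash
python3 -m inch '[{"x":0,"y":2,"z":20,"wx":0,"wy":0,"wz":0,"grip":0},{"x":0,"y":0,"z":20,"wx":0,"wy":0,"wz":0,"grip":0},{"x":0,"y":0,"z":20,"wx":0,"wy":0,"wz":0,"grip":0},{"x":0,"y":0,"z":14,"wx":0,"wy":0,"wz":0,"grip":0},{"x":0,"y":0,"z":7,"wx":0,"wy":0,"wz":0,"grip":0},{"x":0,"y":0,"z":0,"wx":0,"wy":0,"wz":0,"grip":0},{"x":0,"y":0,"z":0,"wx":0,"wy":0,"wz":0,"grip":0}]'
python3 st.py
python3 -m inch '[{"x":5,"y":0,"z":0,"wx":0,"wy":0,"wz":0,"grip":0},{"x":5,"y":0,"z":0,"wx":0,"wy":0,"wz":0,"grip":0},{"x":5,"y":0,"z":0,"wx":0,"wy":0,"wz":0,"grip":0},{"x":5,"y":0,"z":0,"wx":0,"wy":0,"wz":0,"grip":0},{"x":5,"y":0,"z":0,"wx":0,"wy":0,"wz":0,"grip":0},{"x":5,"y":0,"z":0,"wx":0,"wy":0,"wz":0,"grip":0},{"x":5,"y":0,"z":0,"wx":0,"wy":0,"wz":0,"grip":0},{"x":5,"y":0,"z":0,"wx":0,"wy":0,"wz":0,"grip":0}]'
python3 st.py
```

```text
clock: 11.53
position: [649.6, 51.3, 122.9]
tool_rot: [0.001, 0.266, 0.964, 0.0]
force: [-0.5, -0.6, 0.1]
width: 0.007
gripper_force: 0.0
deck tcp [ 97.3  73.9 122.9] t 11.5333 F deck [-0.1 -0.8  0.1]
clock: 12.2
position: [614.3, 72.0, 121.5]
tool_rot: [-0.0, 0.266, 0.964, -0.0]
force: [0.2, -0.3, -1.1]
width: 0.003
gripper_force: 0.0
deck tcp [ 56.4  73.8 121.5] t 12.2 F deck [ 0.3 -0.2 -1.1]
```

```bash
python3 -m inch '[{"x":5,"y":0,"z":0,"wx":0,"wy":0,"wz":0,"grip":0},{"x":5,"y":0,"z":0,"wx":0,"wy":0,"wz":0,"grip":0},{"x":5,"y":0,"z":0,"wx":0,"wy":0,"wz":0,"grip":0},{"x":5,"y":0,"z":0,"wx":0,"wy":0,"wz":0,"grip":0},{"x":5,"y":0,"z":0,"wx":0,"wy":0,"wz":0,"grip":0},{"x":5,"y":0,"z":0,"wx":0,"wy":0,"wz":0,"grip":0},{"x":5,"y":0,"z":0,"wx":0,"wy":0,"wz":0,"grip":0},{"x":5,"y":0,"z":0,"wx":0,"wy":0,"wz":0,"grip":0}]'
python3 -m inch '[{"x":5,"y":0,"z":0,"wx":0,"wy":0,"wz":0,"grip":0},{"x":5,"y":0,"z":0,"wx":0,"wy":0,"wz":0,"grip":0},{"x":0,"y":0,"z":-30,"wx":0,"wy":0,"wz":0,"grip":0},{"x":0,"y":0,"z":-40,"wx":0,"wy":0,"wz":0,"grip":0},{"x":0,"y":0,"z":-40,"wx":0,"wy":0,"wz":0,"grip":0},{"x":25,"y":-25,"z":-20,"wx":0,"wy":0,"wz":0,"grip":0},{"x":25,"y":-25,"z":0,"wx":0,"wy":0,"wz":0,"grip":0},{"x":0,"y":0,"z":0,"wx":0,"wy":0,"wz":0,"grip":0}]'
python3 st.py; python3 look.py wrist w11; python3 look.py side s11; python3 look.py scene c11
python3 - <<'E'
import sys
from deck import *
for f in("w11","s11"):
    c=dict(np.load(f+".npz")); s=c if "mount" in c else None; D=todeck(cloud(c,s)); V=np.arange(400)[:,None]*np.ones((1,640))
    ok=(c["range_z"]>0)&((V<228) if s else V>-1)
    for lo,hi in((80,93),(94,106),(107,175)):
        print(f,lo,hi); [print("  ",*k) for k in clusters(D,lo,hi,6,ok)]
a=cv2.imread("pics/s11.png")[170:290,240:390];b=cv2.imread("pics/w11.png")
cv2.imwrite("pics/v11.png",cv2.hconcat([cv2.resize(a,(375,300),interpolation=cv2.INTER_CUBIC),cv2.resize(b,(425,300))]))
E
```

```text
clock: 12.87
position: [580.1, 92.5, 121.5]
tool_rot: [0.0, 0.266, 0.964, -0.0]
force: [0.1, 0.1, 0.1]
width: 0.005
gripper_force: 0.0
clock: 13.53
position: [499.2, 79.6, 252.3]
tool_rot: [0.001, 0.266, 0.964, -0.002]
force: [0.9, 0.1, -0.6]
width: 0.007
gripper_force: 0.0
deck tcp [-46.5  21.7 252.3] t 13.5333 F deck [ 0.8  0.5 -0.6]
13.5333 [499.2  79.6 252.3] [ 0.7   0.16 -1.04  1.68  0.14  1.38  0.68] [ 149.17    0.18 -179.76] [ 0.9  0.1 -0.6] 0.006525603982120487
13.5833 [501.4  79.1 252.2] [ 0.7   0.16 -1.03  1.68  0.15  1.38  0.68] [ 149.08    0.22 -179.82] [-0.4  0.2  0. ] 0.004371636395402029
13.6333 [502.7  79.2 252. ] [ 0.7   0.17 -1.03  1.68  0.15  1.38  0.67] [ 149.07    0.18 -179.9 ] [-0.3 -0.2 -0.4] 0.0068262974051180965
w11 80 93
   244 [403.9 111.7] [-120.5  110.7   80.7] [-131.5  100.1   80. ] [-110.3  121.5   82.4]
   273 [193.2 112.6] [-121.  -109.8   80.8] [-132.  -119.7   80. ] [-110.6  -99.1   82.9]
   28 [298.2 176.3] [-54.5   0.1  85.8] [-55.7  -7.3  80.9] [-48.5   3.6  92.7]
   43 [343.8 217.6] [-7.3 49.2 86.4] [-8.7 44.3 80.3] [-0.9 55.7 93. ]
   43 [257.5
[... 672 characters left out ...]
.2] [-122.  -106.9   80.4] [-113.4  -98.2   84.8]
   15 [303.  233.6] [-6.2 54.7 85.5] [-8.2 48.7 80.4] [ 1.7 57.9 92.6]
   13 [329.5 234.2] [-53.9   2.2  87. ] [-57.5  -2.3  80.2] [-48.8   4.8  91. ]
   11 [312.6 276.2] [-121.4  117.7   81. ] [-129.8  112.1   80.1] [-116.3  121.6   84.5]
s11 94 106
   16 [304.5 209.2] [48.7  4.4 98.6] [42.4 -0.9 94.4] [ 54.3  10.  103. ]
   22 [330.  210.2] [  0.5 -46.2  98.3] [ -6.3 -53.9  94.5] [  8.6 -39.8 102. ]
   19 [302.9 229.8] [-4.7 52.9 99.7] [-9.  48.2 94.1] [  4.1  57.7 104.2]
   16 [329.5 230.5] [-50.8  -0.9  99.7] [-55.2  -6.3  94.1] [-46.1   4.1 102.9]
s11 107 175
   38 [285.5 218. ] [ 36.   78.2 132.8] [ 32.3  59.9 115.1] [ 47.4  88.7 139.7]
```

View pics/v11.png

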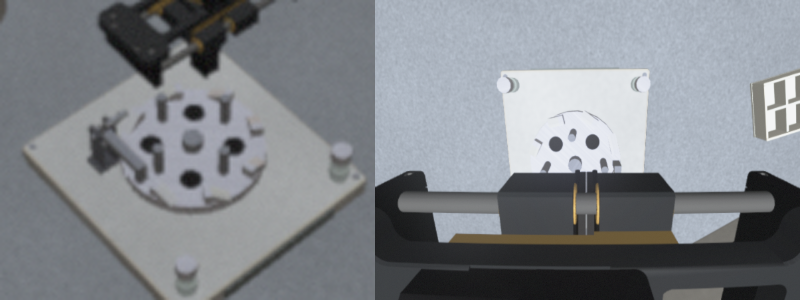

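The arm end is 88.8 mm high (89 when fully seated) and the tab is back at deck x 36. The wheel is one notch back, the vials stand where they were, and the gripper is clear. Handing in.

```bash
python3 -c "
from plant import bot
print(bot.sign_off())"
```

```text
the job is handed in; nothing more can be done
None
```

I tipped the pawl open, pushed the wheel back one notch (about 44–45° clockwise) and tipped the pawl down so its nose sits in the new notch; nothing else looked disturbed, and I handed the job in at about 14 s.

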